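Replace the filler panel in a card cage with a circuit board

TASK

Pull the plain grey filler panel out of the card cage and put it in the yellow bin. Then take the tall circuit board from its black stand and slide it upright, fully down, into the slot this has freed, lowering it rather than dropping it. Leave the two low boards already in the cage where they are.

Things in the scene. Friction and masses are not known exactly. Their poses are not given: they have to be found in the camera images.
- cage: Card cage, fixed, open at the top: steel floor plate 156 x 136 mm, 10 mm thick, an aluminium wall at each end of its x axis, 80 mm high. Origin: centre of its underside; z up. Three upright slots run along its x, centred at y = -44, 0 and +44 mm. Two hold low boards, one the filler panel; which is which varies.
- cage_floor (a point): Middle of the top of the cage floor plate, 10 mm above the cage origin. From here up to z = 65 mm each slot is two black channels, at the ends (|x| = 50 to 62 mm), 9 mm wide and 124 mm from end to end; from there to 80 mm they flare to a mouth about 19 mm wide, 134 mm long. Heights from the bench. Open between the channels.
- filler: Plain grey plastic panel, loose, upright in one slot of the cage, along the cage x: plate 120 mm long (x), 6 thick (y), 90 high (z), with a grip tab 30 mm long, 12 thick, centred on its top, z = 82 to 110 mm. Origin: centre of its lower edge, which rests on the cage floor plate; z up. About 140 g.
- filler_mid (a point): The middle of the filler panel: 55 mm above its origin along its z.
- board: Circuit board to fit, loose, upright in the black stand: green plate 120 mm long (x), 6 thick (y), 90 high (z), with 3 mm high chips on both faces, below z = 74 mm, and a black grip tab 60 mm long, 12 thick, centred on its top, z = 82 to 110 mm. Origin: centre of its lower edge; z up. Either way round fits. Home: its lower edge rests on the cage floor plate. About 220 g.
- stand: Black plastic board stand, fixed: base 160 x 64 mm, 10 mm thick, and a post at each end of its x axis with a 10 mm wide groove, up to z = 45 mm, in which the board stands on the base along the stand's x axis. Origin: centre of its underside.
- bin: Yellow open plastic bin, fixed: 200 mm (x) x 140 mm (y) x 50 mm high outside, walls and floor 4 mm thick. Origin: centre of its underside. The filler panel may stand, lean or lie in it.
- card_a: Low green board already fitted in the cage, loose in its slot: 120 x 6 x 65 mm, no grip tab, its top at 75 mm above the bench. Origin: centre of its lower edge. Leave it.
- card_b: The second low board in the cage, the same as card_a. Leave it.
Things that resemble listed ones, but are neither listed nor needed, are in the scene too. Of the things that look like the cage, take the one that is farthest to the robot's left at the start. Leave any turquoise look-alike of the board alone.

How it is judged:
On the way:
1. the filler panel lies released in the bin (x of filler_mid in the frame of bin between -0.095 and 0.095 m and y of filler_mid in the frame of bin between -0.067 and 0.067 m and z of filler_mid in the frame of bin between 0 and 0.085 m and contact force between filler and the fingers below 0.1 N and linear speed of filler below 0.05 m/s), for 0.2 s.
At the end, for the whole second after the job is handed in: Tall board in the freed slot: lower edge within 4 mm of the floor plate, 6 mm of the slot centre both ways, upright within 0.1 rad, along it within 0.08. Filler's middle inside the bin walls, under 85 mm up. Both at rest; low boards within 15 mm of their start (x of board in the frame of cage between -0.006 and 0.006 m and z of board in the frame of cage between 0.006 and 0.014 m and angle between board's own z axis and vertical below 0.1 rad and angle between the x axis of board and the x axis of cage, either way round below 0.08 rad and (y of board in the frame of cage between -0.05 and -0.038 m or y of board in the frame of cage between -0.006 and 0.006 m or y of board in the frame of cage between 0.038 and 0.05 m) and x of filler_mid in the frame of bin between -0.095 and 0.095 m and y of filler_mid in the frame of bin between -0.067 and 0.067 m and z of filler_mid in the frame of bin between 0 and 0.085 m and linear speed of each of board, filler below 0.03 m/s and distance of each of card_a, card_b from where it was at the start of the episode below 0.015 m); the robot touches nothing.
It fails at once if a low board in the cage is moved by more than 15 mm (distance of any of card_a, card_b from where it was at the start of the episode above 0.015 m).
It fails at once if the tall board is dropped (falls free of the fingers faster than 0.6 m/s) (linear speed of board above 0.6 m/s and contact force between board and the fingers below 0.01 N).
It also fails if it takes over 67 s, if anything falls off the work surface, if the arm or the gripper's body presses on something with over 40 N, if the wrist force passes 120 N, or if a joint passes its speed limit or range.

ROBOT

A 7-joint arm with a two-finger parallel gripper is mounted at the origin on the work surface. World frame = base frame: x ahead of the robot, y to its left, z up, the work surface at z = 0. Lengths are in m, angles in rad, forces in N, time in s.
With the tool pointing down it reaches from about 0.425 to 0.925 m from the base axis. Payload 6.8 kg.
Tool frame: the origin (TCP) lies at the very end of the fingers, on their centre line; the grasp point (between the pads) lies 19 mm behind it; z points along the fingers, x is the direction in which the jaws open and shut, and the axes are right-handed (so a half turn about z gives the same grasp; the last joint's range is limited). The gripper opens to 85 mm and grips with 20 to 120 N. Pads are 22 mm wide; open, the fingers measure 114 mm over their backs; the gripper's body (76 mm by 85 mm) begins 54 mm behind the grasp point. The pads swing forward as they close: fully open they stand 13 mm farther back than shut.
Start: joints at [1.198, 0.477, 0.022, 1.555, -0.011, 1.109, -0.083], TCP at [0.177, -0.651, 0.231] pointing down, gripper open.
Joint ranges: [-2.96, 2.96], [-0.34, 2.1], [-1.41, 1.46], [0.24, 2.44], [-1.37, 4.51], [0.17, 1.92], [-2.96, 2.96]. Speed limits (rad/s): [2.39, 2.39, 3.14, 3.14, 3.14, 3.14, 3.14].

INTERFACE

Orientations are given as a unit quaternion [x, y, z, w].
In Python, from station import bot gives the robot as it stands.
- The arm moves only by the tool arm_command, never from a script. Its argument "moves" is a list of rows, each an object of numbers: "dx", "dy", "dz": the shift along the tool's x, y, z in mm; "wx", "wy", "wz": the turn, a rotation vector about the tool's x, y, z in degrees; "grip": the opening, from -1 (shut) to 1 (fully open). In form: [{"dx": .., "dy": .., "dz": .., "wx": .., "wy": .., "wz": .., "grip": ..}, ...]. A call has exactly 10 rows; each row shifts and turns the pose as measured when the row begins, along the tool's axes as they then stand; what a row does not reach is not made up. A row lasts 1/12 s, in which the tool goes at most 41.7 mm and 7.16 degrees, less where a joint would pass 70% of its speed; a pose out of reach is approached as far as the arm can. A call with a gripper value outside its range is refused whole. The fingers move at their own pace and stop on an object; "newtons" is the grip in N (left out, the last holds). Time passes only in rows, so rows that do not move let the fingers close, or fill a call up. It gives the time, the measured TCP pose, the force and the opening at its end, in the units of the state.
- bot.read_state(): the state, without advancing time (a new reading comes with each control period).
- bot.capture(name): name is "scene" or "top" or "wrist"; returns a dict with "image" (400x640x3 uint8, blue, green, red), "fx", "fy", "cx", "cy" (pixels), "eye" and "attitude" of the camera in the world; the wrist camera has in their place "T_tool_cam" (4x4, takes a point from camera to tool coordinates, whose origin is the TCP and whose axes are the tool frame's). Camera axes: x right, y down, z forward; pixel columns grow to the right and rows downward; lengths in m; the calibration is good to about 2 mm. A picture is of the moment at which its call begins: read the wrist's pose just before it. There is no depth.
- bot.job_done(): hands the job in, once; it reports no verdict.
Trained networks look in a picture, given as the dict that the camera call returned (one of the last four; its "shot" number tells which), for a name from the list of things; names that differ only in an ending like _2 or _b are one class to them, and where a whole thing is asked for, a point or a joint stands for the part that bears it (a point fixed in the world has none). Each returns a list of dicts, best first, with "p" (0 to 1); they miss things now and then, are a little off and sometimes report something else, mostly with a low value. They report only what shows in the picture. A call takes as long as a camera call. They do not tell look-alikes from the thing itself.
- bot.spot_in(picture, thing): "extent" ([left, top, width, height] in pixels, round what is visible of it).
- bot.mark_of(picture, thing): "point" ([column, row] in pixels: a listed point, or the origin of a listed thing).
The state is a dict: "clock": time; "qpos": joint angles; "joint_vel": joint speeds; "joint_torque": joint torques, N m; "tcp_pos": TCP position; "tool_rot": TCP orientation; "contact_force": force on the tool from outside, world axes, zero at the start; "ft_torque": the same for the moment, N m; "grip_width": opening from 0.0 (shut) to 1.0 (fully open).
Only numpy, scipy, OpenCV 4.12 (cv2) and the standard library are available. Lean on these libraries where they do the work, as an engineer would, in place of code of your own. Each camera call takes 0.05 s, during which the arm holds its last target. There are 200 camera calls.

## Working session

There is one attempt and no reset: what is moved stays moved. The work goes in short steps, Python scripts to look and compute and a tool call to move; the robot and the scene stay as the last step left them, time stands still between calls to the robot, and variables do not carry over. Pictures are saved under pics/ and viewed, about 8 in all and at most 12, crops included, and the job is handed in when it is done.

Besides the shell and the picture viewer there is one more tool, called as name(argument=value, ...), one argument or row to a line, values as JSON. arm_command: Moves the arm, as the interface text tells. Its arguments: {"type":"object","properties":{"moves":{"type":"array","items":{"type":"object","properties":{"dx":{"type":"number"},"dy":{"type":"number"},"dz":{"type":"number"},"wx":{"type":"number"},"wy":{"type":"number"},"wz":{"type":"number"},"grip":{"type":"number"}}}},"newtons":{"type":"number"}},"required":["moves"]}

```bash
mkdir -p pics; cat > h.py <<'E'
import numpy as np, cv2
from scipy.spatial.transform import Rotation as R
from station import bot
def cam(p, s=None):
    """eye, 3x3 cam->world"""
    if 'T_tool_cam' in p:
        s=s or bot.read_state(); T=np.eye(4); T[:3,:3]=R.from_quat(s['tool_rot']).as_matrix(); T[:3,3]=s['tcp_pos']
        T=T@np.array(p['T_tool_cam']); return T[:3,3],T[:3,:3]
    a=np.array(p['attitude'],float)
    return np.array(p['eye']), (a if a.shape==(3,3) else R.from_quat(a).as_matrix())
def ray(p,px,c):
    d=np.array([(px[0]-p['cx'])/p['fx'],(px[1]-p['cy'])/p['fy'],1.]); return c[1]@d
def at_z(p,px,c,z):
    d=ray(p,px,c); return c[0]+d*(z-c[0][2])/d[2]
def proj(p,X,c):
    v=c[1].T@(np.array(X)-c[0]); return np.array([p['cx']+p['fx']*v[0]/v[2],p['cy']+p['fy']*v[1]/v[2]])
def tri(obs):
    A=np.zeros((3,3));b=np.zeros(3)
    for e,d in obs:
        d=d/np.linalg.norm(d);P=np.eye(3)-np.outer(d,d);A+=P;b+=P@e
    return np.linalg.solve(A,b)
E
python3 - <<'E'
from h import *
np.set_printoptions(precision=3,suppress=True)
s=bot.read_state();print(s['tcp_pos'],s['tool_rot'],s['clock'])
for n in('scene','top'):
    p=bot.capture(n);cv2.imwrite(f'pics/{n}.png',p['image']);c=cam(p)
    print(n,c[0],p['attitude'],p['fx'])
    for t in('cage','filler','board','stand','bin','card_a'):
        print(t,[(np.round(d['p'],2),np.round(d['extent'])) for d in bot.spot_in(p,t)[:4]],[(np.round(d['p'],2),np.round(d['point']),at_z(p,d['point'],c,0)[:2]) for d in bot.mark_of(p,t)[:4]])
E
```

```text
[ 0.177 -0.651  0.23 ] [ 0.794 -0.608 -0.001 -0.001] 0.0
scene [0.917 0.803 1.079] [ 0.247  0.9   -0.346 -0.097] 405.61435211821805
cage [(np.float64(0.91), array([232., 161.,  41.,  42.])), (np.float64(0.61), array([288., 109.,  37.,  36.]))] [(np.float64(0.9), array([307., 134.]), array([ 0.268, -0.377])), (np.float64(0.83), array([255., 184.]), array([ 0.577, -0.221]))]
filler [(np.float64(0.91), array([231., 151.,  37.,  20.])), (np.float64(0.31), array([234., 161.,  41.,  39.]))] [(np.float64(0.72), array([248., 176.]), array([ 0.583, -0.273])), (np.float64(0.65), array([257., 191.]), array([ 0.589, -0.184]))]
board [(np.float64(0.73), array([338., 242.,  25.,  33.])), (np.float64(0.53), array([368., 293.,  24.,  48.])), (np.float64(0.24), array([264., 202.,  75.,  63.]))] [(np.float64(0.92), array([347., 271.]), array([0.492, 0.267])), (np.float64(0.67), array([377., 322.]), array([0.511, 0.449]))]
stand [(np.float64(0.82), array([329., 246.,  43.,  48.]))] [(np.float64(0.84), array([350., 272.]), array([0.485, 0.273]))]
bin [(np.float64(0.92), array([265., 202.,  74.,  63.]))]
[... 848 characters left out ...]
., 131.,  12.,  38.])), (np.float64(0.62), array([153., 159.,  33.,  40.]))] [(np.float64(0.81), array([171., 182.]), array([0.507, 0.458])), (np.float64(0.75), array([233., 188.]), array([0.49 , 0.274]))]
stand [(np.float64(0.64), array([216., 164.,  38.,  55.]))] [(np.float64(0.85), array([234., 192.]), array([0.479, 0.273])), (np.float64(0.32), array([385., 154.]), array([ 0.593, -0.177]))]
bin [(np.float64(0.89), array([273., 134.,  56.,  72.]))] [(np.float64(0.73), array([300., 172.]), array([0.537, 0.078]))]
card_a [(np.float64(0.58), array([397., 134.,  12.,  39.])), (np.float64(0.57), array([384., 132.,  10.,  36.]))] [(np.float64(0.69), array([395., 155.]), array([ 0.588, -0.208]))]
```

View pics/scene.png

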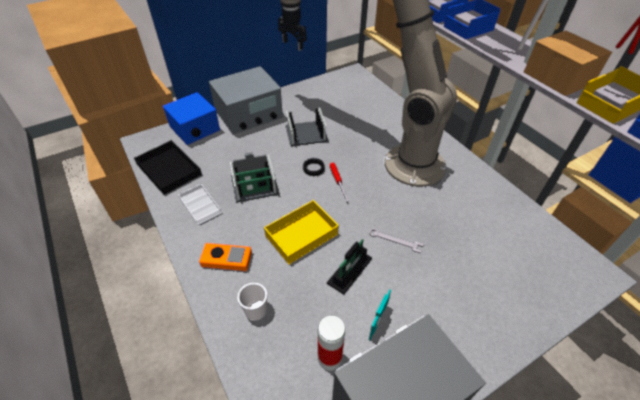

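View pics/top.png

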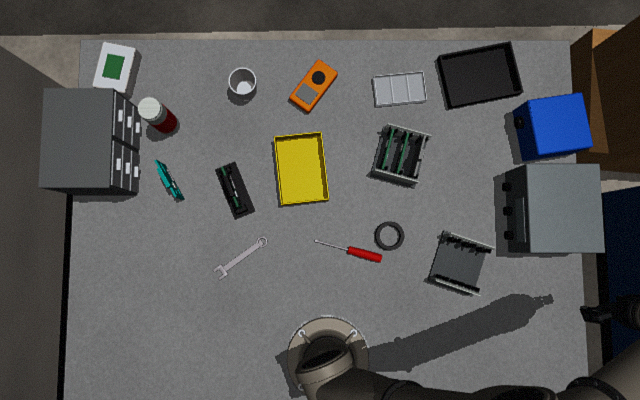

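Two cages: (397,156) is leftmost (y≈-0.21), while (460,262) is empty and at y≈-0.38, so I take the first. Two tall boards: the green one in the black stand at (235,188), and the turquoise look-alike at (168,180), which I leave alone. The filler is the grey panel in the cage's right slot at (410,161).

```bash
python3 - <<'E'
from h import *
np.set_printoptions(precision=3,suppress=True)
p=bot.capture('wrist');print(np.array(p['T_tool_cam']),p['fx'])
p=bot.capture('top');i=p['image']
a=cv2.resize(i[110:205,355:445],None,fx=5,fy=5,interpolation=cv2.INTER_CUBIC);b=cv2.resize(i[145:240,190:280],None,fx=3.6,fy=5,interpolation=cv2.INTER_CUBIC)
cv2.imwrite('pics/crop.png',np.hstack([a,b]))
E
```

```text
[[ 1.     0.    -0.    -0.001]
 [-0.     0.946  0.325 -0.084]
 [ 0.    -0.325  0.946 -0.142]
 [ 0.     0.     0.     1.   ]] 311.1122280013772
```

View pics/crop.png

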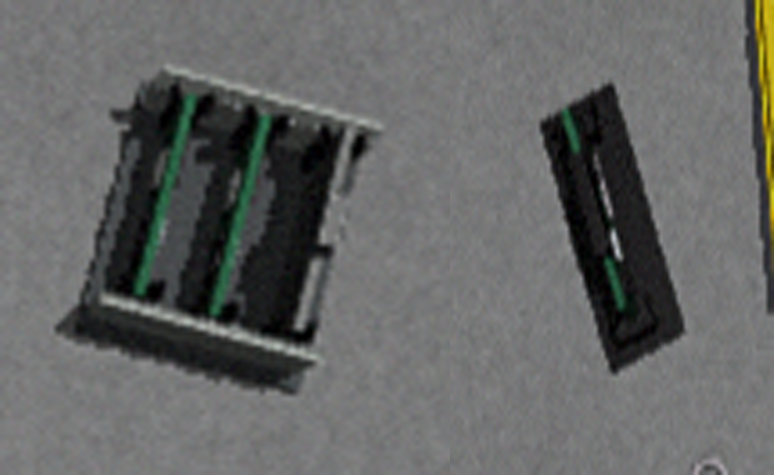

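arm_command(
  moves=[
    {"dz": -40},
    {"dz": -40},
    {"dz": -40},
    {"dz": -40},
    {"dx": -28, "dy": -28},
    {"dx": -28, "dy": -28, "wz": 6},
    {"dx": -28, "dy": -28, "wz": 6},
    {"dx": -28, "dy": -28, "wz": 6},
    {"dx": -25, "dy": -30, "wz": 6},
    {"dx": -20, "dy": -35, "wz": 6},
  ],
)

```text
invalid input at $.moves[0]: expected keys dx, dy, dz, wx, wy, wz, grip
```

The crop confirms it: green low boards sit in the left and middle slots (165,190; 240,215), and the grey filler with its tab is in the right slot (325,250). The green board is in the black stand (600,210).

arm_command(
  moves=[
    {"dx": 0, "dy": 0, "dz": -40, "wx": 0, "wy": 0, "wz": 0, "grip": 1},
    {"dx": 0, "dy": 0, "dz": -40, "wx": 0, "wy": 0, "wz": 0, "grip": 1},
    {"dx": 0, "dy": -15, "dz": -35, "wx": 0, "wy": 0, "wz": 0, "grip": 1},
    {"dx": -20, "dy": -30, "dz": -15, "wx": 0, "wy": 0, "wz": 0, "grip": 1},
    {"dx": -20, "dy": -35, "dz": 0, "wx": 0, "wy": 0, "wz": 5, "grip": 1},
    {"dx": -20, "dy": -35, "dz": 0, "wx": 0, "wy": 0, "wz": 5, "grip": 1},
    {"dx": -24, "dy": -32, "dz": 0, "wx": 0, "wy": 0, "wz": 5, "grip": 1},
    {"dx": -28, "dy": -28, "dz": 0, "wx": 0, "wy": 0, "wz": 5, "grip": 1},
    {"dx": -30, "dy": -26, "dz": 0, "wx": 0, "wy": 0, "wz": 5, "grip": 1},
    {"dx": -32, "dy": -24, "dz": 0, "wx": 0, "wy": 0, "wz": 5, "grip": 1},
  ],
)

```text
clock: 2.23
tcp_pos: [0.3882, -0.4595, 0.3671]
tool_rot: [-0.592, 0.806, -0.0, -0.002]
contact_force: [0.2, -0.4, -0.1]
grip_width: 0.999
```

```bash
python3 - <<'E'
from h import *
s=bot.read_state();x=R.from_quat(s['tool_rot']).as_matrix();print(s['tcp_pos'],x.round(3),s['clock'],s['qpos'])
d=np.array([.53,-.24,.37])-s['tcp_pos'];print((x.T@d*1000).round())
E
```

```text
[ 0.38815113 -0.45945963  0.36710297] [[-0.299 -0.954 -0.003]
 [-0.954  0.299 -0.003]
 [ 0.004  0.002 -1.   ]] 2.2333 [ 0.76721858  0.26159165 -0.00483662  1.5578704   0.0055368   1.32190473
 -1.11360566]
[-252.  -70.   -4.]
```

arm_command(
  moves=[
    {"dx": -33, "dy": -16, "dz": 0, "wx": 0, "wy": 0, "wz": 0, "grip": 1},
    {"dx": -33, "dy": -16, "dz": 0, "wx": 0, "wy": 0, "wz": 0, "grip": 1},
    {"dx": -33, "dy": -16, "dz": 0, "wx": 0, "wy": 0, "wz": 0, "grip": 1},
    {"dx": -33, "dy": -16, "dz": 0, "wx": 0, "wy": 0, "wz": 0, "grip": 1},
    {"dx": -33, "dy": -16, "dz": 0, "wx": 0, "wy": 0, "wz": 0, "grip": 1},
    {"dx": -33, "dy": -16, "dz": 0, "wx": 0, "wy": 0, "wz": 0, "grip": 1},
    {"dx": -33, "dy": -16, "dz": 0, "wx": 0, "wy": 0, "wz": 0, "grip": 1},
    {"dx": -33, "dy": -16, "dz": 0, "wx": 0, "wy": 0, "wz": 0, "grip": 1},
    {"dx": -15, "dy": -8, "dz": 0, "wx": 0, "wy": 0, "wz": 0, "grip": 1},
    {"dx": 0, "dy": 0, "dz": 0, "wx": 0, "wy": 0, "wz": 0, "grip": 1},
  ],
)

```text
clock: 3.07
tcp_pos: [0.6174, -0.2108, 0.3674]
tool_rot: [-0.595, 0.804, -0.001, 0.001]
contact_force: [0.1, 0.1, 0.1]
grip_width: 0.999
```

```bash
python3 - <<'E'
from h import *
np.set_printoptions(precision=4,suppress=True)
s=bot.read_state();x=R.from_quat(s['tool_rot']).as_matrix();print(s['tcp_pos'],s['clock'])
p=bot.capture('wrist');c=cam(p,s);cv2.imwrite('pics/w1.png',p['image'])
import json
json.dump([s['tcp_pos'] if isinstance(s['tcp_pos'],list) else list(map(float,s['tcp_pos'])),list(map(float,s['tool_rot']))],open('w1.json','w'))
for t,z in(('cage',0),('cage_floor',.01),('filler',.01),('filler_mid',.065),('card_a',.01)):
    print(t,[(round(d['p'],2),np.round(d['point']),at_z(p,d['point'],c,z)[:2]) for d in bot.mark_of(p,t)[:3]],[(round(d['p'],2),np.round(d['extent'])) for d in (bot.spot_in(p,t)[:3] if t!='cage_floor' else [])])
E
```

```text
[ 0.6174 -0.2108  0.3674] 3.0667
cage [(0.72, array([450., 294.]), array([ 0.2751, -0.3733])), (0.66, array([323., 166.]), array([ 0.5868, -0.2125])), (0.26, array([327., 170.]), array([ 0.5787, -0.2167]))] [(0.88, array([412., 255., 109.,  70.])), (0.71, array([278., 120.,  96., 107.]))]
cage_floor [(0.83, array([452., 296.]), array([ 0.2771, -0.3753])), (0.8, array([325., 169.]), array([ 0.5827, -0.214 ]))] []
filler [(0.92, array([354., 167.]), array([ 0.5727, -0.2601])), (0.27, array([356., 178.]), array([ 0.5538, -0.2593]))] [(0.85, array([349., 133.,  15.,  89.]))]
filler_mid [(0.82, array([355., 179.]), array([ 0.5679, -0.2548]))] [(0.77, array([348., 134.,  17.,  88.]))]
card_a [(0.69, array([300., 169.]), array([ 0.5942, -0.1745])), (0.59, array([328., 167.]), array([ 0.585 , -0.2198]))] [(0.96, array([291., 134.,  14.,  82.])), (0.64, array([322., 132.,   7.,  88.]))]
```

View pics/w1.png

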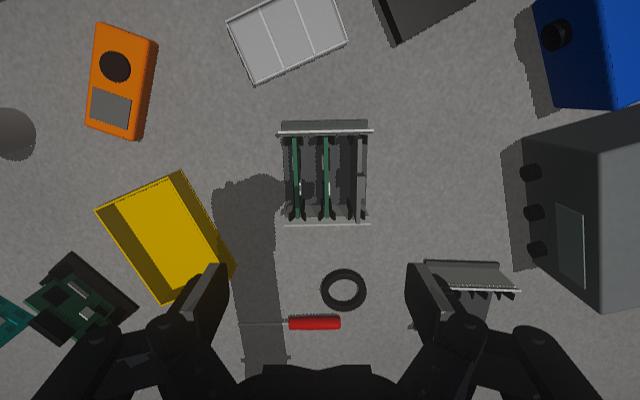

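The cage is centred at about (325,177), with low boards at (297,177) and (326,177). The filler is at (358,178), and the empty cage at (465,275) is the look-alike. I'll descend over the filler for a closer look.

arm_command(
  moves=[
    {"dx": 11, "dy": 6, "dz": 28, "wx": 0, "wy": 0, "wz": 0, "grip": 0.1},
    {"dx": 11, "dy": 6, "dz": 28, "wx": 0, "wy": 0, "wz": 0, "grip": 0.1},
    {"dx": 11, "dy": 6, "dz": 28, "wx": 0, "wy": 0, "wz": 0, "grip": 0.1},
    {"dx": 11, "dy": 6, "dz": 28, "wx": 0, "wy": 0, "wz": 0, "grip": 0.1},
    {"dx": 11, "dy": 6, "dz": 28, "wx": 0, "wy": 0, "wz": 0, "grip": 0.1},
    {"dx": 0, "dy": 0, "dz": 0, "wx": 0, "wy": 0, "wz": 0, "grip": 0.1},
    {"dx": 0, "dy": 0, "dz": 0, "wx": 0, "wy": 0, "wz": 0, "grip": 0.1},
    {"dx": 0, "dy": 0, "dz": 0, "wx": 0, "wy": 0, "wz": 0, "grip": 0.1},
    {"dx": 0, "dy": 0, "dz": 0, "wx": 0, "wy": 0, "wz": 0, "grip": 0.1},
    {"dx": 0, "dy": 0, "dz": 0, "wx": 0, "wy": 0, "wz": 0, "grip": 0.1},
  ],
)

```text
clock: 4.4
tcp_pos: [0.5717, -0.2639, 0.2311]
tool_rot: [-0.591, 0.807, -0.007, 0.005]
contact_force: [0.6, 0.5, -0.1]
grip_width: 0.55
```

```bash
python3 - <<'E'
from h import *
np.set_printoptions(precision=4,suppress=True)
s=bot.read_state();x=R.from_quat(s['tool_rot']).as_matrix();print(s['tcp_pos'],s['clock'])
p=bot.capture('wrist');c=cam(p,s);cv2.imwrite('pics/w2.png',p['image'])
for t,z in(('cage',0),('cage_floor',.01),('filler',.01),('filler_mid',.065),('card_a',.01)):
    print(t,[(round(d['p'],2),np.round(d['point']),at_z(p,d['point'],c,z)[:2]) for d in bot.mark_of(p,t)[:3]],[(round(d['p'],2),np.round(d['extent'])) for d in (bot.spot_in(p,t)[:3] if t!='cage_floor' else [])])
E
```

```text
[ 0.5717 -0.2639  0.2311] 4.4
cage [(0.77, array([276., 170.]), array([ 0.5863, -0.2162]))] [(0.93, array([414., 289., 136., 110.])), (0.86, array([191., 103., 142., 152.])), (0.42, array([301., 124.,  16., 131.]))]
cage_floor [(0.77, array([273., 173.]), array([ 0.5852, -0.2129]))] []
filler [(0.66, array([312., 171.]), array([ 0.5734, -0.2581])), (0.58, array([277., 174.]), array([ 0.5824, -0.2172]))] [(0.76, array([302., 126.,  16., 127.]))]
filler_mid [(0.6, array([309., 184.]), array([ 0.5725, -0.2561]))] [(0.63, array([300., 121.,  19., 134.]))]
card_a [(0.62, array([238., 172.]), array([ 0.5989, -0.1739])), (0.59, array([272., 172.]), array([ 0.5867, -0.2129]))] [(0.98, array([257., 122.,  22., 123.])), (0.95, array([213., 124.,  31., 120.]))]
```

View pics/w2.png

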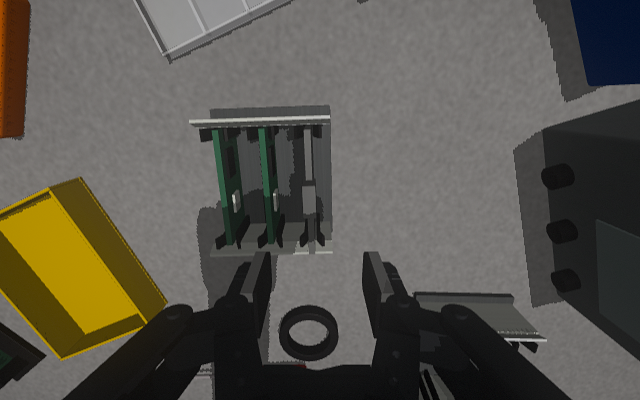

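The filler's tab top is at about (309,200), the plate top runs (308,128) to (310,252), and the far wall top runs (190,122) to (330,119).

```bash
python3 - <<'E'
from h import *
np.set_printoptions(precision=4,suppress=True)
s=bot.read_state();x=R.from_quat(s['tool_rot']).as_matrix()
p=bot.capture('wrist');c=cam(p,s);i=p['image'];
T=lambda u,z:x.T@(at_z(p,u,c,z)-s['tcp_pos'])*1000
for n,u,z in(('tab',(309,200),.12),('pl far',(308,128),.1),('pl near',(310,252),.1),('wall l',(190,123),.08),('wall r',(330,120),.08),('cage c',(274,172),.01)):print(n,at_z(p,u,c,z),T(u,z))
g=cv2.cvtColor(i,cv2.COLOR_BGR2GRAY)
for r in(145,165,180,195,205,225,240):print(r,g[r,292:326])
print(x)
# triangulated height of tab: w1 vs now
import json
q=json.load(open('w1.json'));s1={'tcp_pos':q[0],'tool_rot':q[1]};c1=cam(p,s1)
i1=cv2.cvtColor(cv2.imread('pics/w1.png'),cv2.COLOR_BGR2GRAY)
for r in(150,165,172,178,185,195):print(r,i1[r,350:370])
E
```

```text
tab [ 0.5717 -0.2576  0.12  ] [ -6.8791   2.1245 109.2556]
pl far [ 0.6275 -0.2743  0.1   ] [ -7.7779 -55.8652 130.0542]
pl near [ 0.5147 -0.2395  0.1   ] [ -6.8269  62.2017 128.4313]
wall l [ 0.6629 -0.1719  0.08  ] [-116.1346  -58.2851  149.9883]
wall r [ 0.6267 -0.2946  0.08  ] [ 11.7764 -60.9536 150.1443]
cage c [ 0.5843 -0.2152  0.01  ] [-51.1493   4.4661 219.1926]
145 [ 37  40  41  41  41  42  43  43  41  40  39  93 107 106 105 106 107 111
  46  36  71  76  75  72  74  74  75  73  76  79  78  77  76  76]
165 [ 76  78  39  41  42  42  42  42  42  41  41  39  89 104 102 102 101 103
 108  36  37  77  75  75  72  73  75  73  73  75  76  75  77  75]
180 [41 40 42 41 42 42 42 43 40 39 44 44 43 42 42 42 42 43 44 44 46 44 42 77
 73 72 72 73 73 72 75 77 74 74]
195 [ 41  42  40  40  42  42  41  40  40  80  99  95  96  95  97  97  98  98
  98  98  99 101  89  53  58  56  73  72  72  72  71  74  72  73]
205 [41 41 41 42 40 42 42 41 40 34 95 96 94 96 96 96 96 97 96 96 96 98 96 35
 42 43 42 41 42 42 40 77 74 72]
225 [69 68 70 71 70 70 69 70 70 69 71 75 24 22 20 56 54 54 53 52 54 41 45 60
 23 25 25 45 74 71 72 70 78 84]
240 [ 76  77  77  75  79  78  83  20  24  25  25  27  26  23  23  53  54  53
  53  54  52  83  52 119 109  32  25  26  29  31  32  29 129 122]
[[-0.3023 -0.9531  0.0128]
 [-0.9532  0.3023 -0.005 ]
 [ 0.0009 -0.0138 -0.9999]]
150 [ 38  35  36  35  37  35  33  67 108 105 104 107  80  71  73  73  73  97
 125 120]
165 [ 35  35  36  33  34  34  31  86 103 102 102  95  71  73  71  71  76 121
 117 115]
172 [ 38  34  34  35  36  41  39  69  88  87  87  72  44  66  74  71  85 123
 122 120]
178 [ 38  36  35  34  37  33  32 106 101  99 100 100 100 102 102  87  90 124
 123 122]
185 [ 35  35  34  35  37  34  38 105  97  97  98  98  98 100 101  70  87 115
 115 112]
195 [ 35  36  35  36  34  34  55  99  96  96  96  96  96  96  98  74 121 120
 120 115]
```

arm_command(
  moves=[
    {"dx": -2, "dy": 1, "dz": 15, "wx": -0.8, "wy": 0, "wz": -1.2, "grip": 0},
    {"dx": -2, "dy": 1, "dz": 20, "wx": 0, "wy": 0, "wz": 0, "grip": 0},
    {"dx": -2, "dy": 1, "dz": 20, "wx": 0, "wy": 0, "wz": 0, "grip": 0},
    {"dx": 0, "dy": 0, "dz": 20, "wx": 0, "wy": 0, "wz": 0, "grip": 0},
    {"dx": 0, "dy": 0, "dz": 3, "wx": 0, "wy": 0, "wz": 0, "grip": 0},
    {"dx": 0, "dy": 0, "dz": 0, "wx": 0, "wy": 0, "wz": 0, "grip": 0},
    {"dx": 0, "dy": 0, "dz": 0, "wx": 0, "wy": 0, "wz": 0, "grip": 0},
    {"dx": 0, "dy": 0, "dz": 0, "wx": 0, "wy": 0, "wz": 0, "grip": 0},
    {"dx": 0, "dy": 0, "dz": 0, "wx": 0, "wy": 0, "wz": 0, "grip": 0},
    {"dx": 0, "dy": 0, "dz": 0, "wx": 0, "wy": 0, "wz": 0, "grip": 0},
  ],
)

```text
clock: 5.78
tcp_pos: [0.5706, -0.2575, 0.148]
tool_rot: [-0.601, 0.799, -0.0, -0.0]
contact_force: [-0.2, 0.9, -0.0]
grip_width: 0.498
```

```bash
python3 - <<'E'
from h import *
np.set_printoptions(precision=4,suppress=True)
s=bot.read_state();x=R.from_quat(s['tool_rot']).as_matrix();print(s['tcp_pos'],x,s['clock'])
p=bot.capture('wrist');c=cam(p,s);i=p['image'];cv2.imwrite('pics/w3.png',i)
g=cv2.cvtColor(i,cv2.COLOR_BGR2GRAY)
tp=proj(p,[.5712,-.257,.12],c);print('pred tab',tp)
for dr in(-20,-10,0,10):
  r=int(tp[1])+dr;m=int(tp[0]);print(r,m-20,g[r,m-20:m+24])
import json
q=json.load(open('w1.json'));c1=cam(p,{'tcp_pos':q[0],'tool_rot':q[1]})
for z in(.10,.11,.12,.13):print(z,proj(p,at_z(p,tp,c,z),c1))
E
```

```text
[ 0.5706 -0.2575  0.148 ] [[-0.277  -0.9609 -0.0005]
 [-0.9609  0.277  -0.0008]
 [ 0.0009  0.0002 -1.    ]] 5.7833
pred tab [316.049  239.4252]
219 296 [ 40  44  41  42  40  41  43  40  40  52  93  97  97  97  97  97  98  98
  97  98  98  98  98  99  98 100  99 103  90  33  43  43  44  42  44  47
  43  45  46  45  44  44  45  43]
229 296 [ 40  41  42  40  41  41  42  41  41  34  86  98  95  95  95  96  96  96
  97  97  97  97  97  99  98  98  98 101  88  35  42  43  43  44  44  46
  45  45  43  45  44  42  59  74]
239 296 [39 41 42 41 40 40 42 40 40 37 49 53 49 78 50 51 52 52 53 53 53 54 51 78
 50 51 51 53 48 59 72 72 73 71 73 75 73 71 72 73 73 70 73 69]
249 296 [71 72 72 73 72 71 72 72 73 67 47 53 53 53 53 53 53 53 53 54 54 54 53 53
 54 54 54 54 52 42 89 86 85 86 86 85 86 85 85 85 85 77 73 67]
0.1 [359.1294 189.8435]
0.11 [360.2057 188.5032]
0.12 [361.3406 187.0899]
0.13 [362.5391 185.5975]
```

View pics/w3.png

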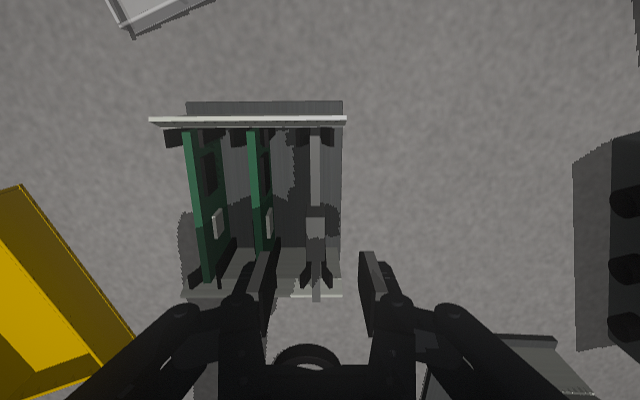

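The tab top spans about (306–324, 206–255), 1 mm from prediction, and its height agrees with the first view. I'll descend and grip.

arm_command(
  moves=[
    {"dx": -1, "dy": -2, "dz": 15, "wx": 0, "wy": 0, "wz": 0, "grip": 0},
    {"dx": 0, "dy": 0, "dz": 20, "wx": 0, "wy": 0, "wz": 0, "grip": 0},
    {"dx": 0, "dy": 0, "dz": 15, "wx": 0, "wy": 0, "wz": 0, "grip": 0},
    {"dx": 0, "dy": 0, "dz": 8, "wx": 0, "wy": 0, "wz": 0, "grip": 0},
    {"dx": 0, "dy": 0, "dz": 0, "wx": 0, "wy": 0, "wz": 0, "grip": -1},
    {"dx": 0, "dy": 0, "dz": 0, "wx": 0, "wy": 0, "wz": 0, "grip": -1},
    {"dx": 0, "dy": 0, "dz": 0, "wx": 0, "wy": 0, "wz": 0, "grip": -1},
    {"dx": 0, "dy": 0, "dz": 0, "wx": 0, "wy": 0, "wz": 0, "grip": -1},
    {"dx": 0, "dy": 0, "dz": 0, "wx": 0, "wy": 0, "wz": 0, "grip": -1},
    {"dx": 0, "dy": 0, "dz": 0, "wx": 0, "wy": 0, "wz": 0, "grip": -1},
  ],
  newtons=50,
)

```text
clock: 6.67
tcp_pos: [0.5779, -0.2595, 0.0964]
tool_rot: [-0.601, 0.799, -0.006, 0.003]
contact_force: [-0.8, 0.2, -0.6]
grip_width: 0.129
```

arm_command(
  moves=[
    {"dx": 0, "dy": 0, "dz": -5, "wx": 0, "wy": 0, "wz": 0, "grip": -1},
    {"dx": 0, "dy": 0, "dz": -8, "wx": 0, "wy": 0, "wz": 0, "grip": -1},
    {"dx": 0, "dy": 0, "dz": -10, "wx": 0, "wy": 0, "wz": 0, "grip": -1},
    {"dx": 0, "dy": 0, "dz": -10, "wx": 0, "wy": 0, "wz": 0, "grip": -1},
    {"dx": 0, "dy": 0, "dz": -10, "wx": 0, "wy": 0, "wz": 0, "grip": -1},
    {"dx": 0, "dy": 0, "dz": -10, "wx": 0, "wy": 0, "wz": 0, "grip": -1},
    {"dx": 0, "dy": 0, "dz": -10, "wx": 0, "wy": 0, "wz": 0, "grip": -1},
    {"dx": 0, "dy": 0, "dz": -10, "wx": 0, "wy": 0, "wz": 0, "grip": -1},
    {"dx": 0, "dy": 0, "dz": -10, "wx": 0, "wy": 0, "wz": 0, "grip": -1},
    {"dx": 0, "dy": 0, "dz": -10, "wx": 0, "wy": 0, "wz": 0, "grip": -1},
  ],
)

```text
clock: 7.5
tcp_pos: [0.5763, -0.2588, 0.1999]
tool_rot: [-0.601, 0.799, -0.006, 0.003]
contact_force: [-0.3, -0.1, -1.2]
grip_width: 0.13
```

Gripped and free of the cage. I'll carry the panel to the bin.

arm_command(
  moves=[
    {"dx": -5, "dy": 2, "dz": -12, "wx": 0, "wy": 0, "wz": 0, "grip": -1},
    {"dx": -15, "dy": 6, "dz": -8, "wx": 0, "wy": 0, "wz": 0, "grip": -1},
    {"dx": -25, "dy": 10, "dz": 0, "wx": 0, "wy": 0, "wz": 0, "grip": -1},
    {"dx": -33, "dy": 13, "dz": 0, "wx": 0, "wy": 0, "wz": 0, "grip": -1},
    {"dx": -33, "dy": 13, "dz": 0, "wx": 0, "wy": 0, "wz": 0, "grip": -1},
    {"dx": -33, "dy": 13, "dz": 0, "wx": 0, "wy": 0, "wz": 0, "grip": -1},
    {"dx": -33, "dy": 13, "dz": 0, "wx": 0, "wy": 0, "wz": 0, "grip": -1},
    {"dx": -33, "dy": 13, "dz": 0, "wx": 0, "wy": 0, "wz": 0, "grip": -1},
    {"dx": -33, "dy": 13, "dz": 0, "wx": 0, "wy": 0, "wz": 0, "grip": -1},
    {"dx": -25, "dy": 10, "dz": 0, "wx": 0, "wy": 0, "wz": 0, "grip": -1},
  ],
)

```text
clock: 8.33
tcp_pos: [0.5463, 0.0414, 0.2266]
tool_rot: [-0.597, 0.802, -0.01, 0.005]
contact_force: [0.9, 0.8, -1.9]
grip_width: 0.132
```

```bash
python3 - <<'E'
from h import *
np.set_printoptions(precision=4,suppress=True)
s=bot.read_state();x=R.from_quat(s['tool_rot']).as_matrix();print(s['tcp_pos'],x,s['clock'],s['grip_width'])
p=bot.capture('wrist');c=cam(p,s);cv2.imwrite('pics/w4.png',p['image'])
for t in('bin','filler'):print([(round(d['p'],2),d['point'],at_z(p,d['point'],c,0)) for d in bot.mark_of(p,t)])
p=bot.capture('top');c=cam(p);
hsv=cv2.cvtColor(p['image'],cv2.COLOR_BGR2HSV);m=cv2.inRange(hsv,(20,120,60),(35,255,255));k=max(cv2.findContours(m,0,2)[0],key=cv2.contourArea)
r=cv2.minAreaRect(k);b=cv2.boxPoints(r);print(r,[at_z(p,u,c,.05)[:2] for u in b],at_z(p,r[0],c,.05))
d=np.array([.545,.077,.24])-s['tcp_pos'];print(x.T@d*1000)
E
```

```text
[0.5463 0.0414 0.2266] [[-0.2872 -0.9577  0.0203]
 [-0.9579  0.287  -0.0105]
 [ 0.0042 -0.0225 -0.9997]] 8.3333 0.13226009071632108
[(0.84, [288.8, 180.1], array([0.5452, 0.0767, 0.    ]))]
[(0.58, [313.8, 216.8], array([0.4905, 0.0613, 0.    ]))]
((291.1308288574219, 169.04615783691406), (69.83155059814453, 30.26447296142578), 82.87498474121094) [array([0.6347, 0.1572]), array([0.6459, 0.0705]), array([0.4445, 0.0455]), array([0.4339, 0.1311])] [0.539 0.101 0.05 ]
[-33.6558  11.1913 -13.8074]
```

arm_command(
  moves=[
    {"dx": -14, "dy": 5, "dz": 0, "wx": -1.3, "wy": 0, "wz": 0, "grip": -1},
    {"dx": -10, "dy": 3, "dz": 0, "wx": 0, "wy": 0, "wz": -6, "grip": -1},
    {"dx": 0, "dy": 0, "dz": 0, "wx": 0, "wy": 0, "wz": -6, "grip": -1},
    {"dx": 0, "dy": 0, "dz": 10, "wx": 0, "wy": 0, "wz": -6, "grip": -1},
    {"dx": 0, "dy": 0, "dz": 18, "wx": 0, "wy": 0, "wz": -6, "grip": -1},
    {"dx": 0, "dy": 0, "dz": 20, "wx": 0, "wy": 0, "wz": 0, "grip": -1},
    {"dx": 0, "dy": 0, "dz": 20, "wx": 0, "wy": 0, "wz": 0, "grip": -1},
    {"dx": 0, "dy": 0, "dz": 12, "wx": 0, "wy": 0, "wz": 0, "grip": -1},
    {"dx": 0, "dy": 0, "dz": 5, "wx": 0, "wy": 0, "wz": 0, "grip": -1},
    {"dx": 0, "dy": 0, "dz": 0, "wx": 0, "wy": 0, "wz": 0, "grip": -1},
  ],
)

```text
clock: 9.37
tcp_pos: [0.5465, 0.0574, 0.1405]
tool_rot: [0.752, -0.66, 0.001, 0.004]
contact_force: [-0.6, 0.8, -2.2]
grip_width: 0.13
```

arm_command(
  moves=[
    {"dx": -10, "dy": 0, "dz": 0, "wx": 0, "wy": 0, "wz": 0, "grip": -1},
    {"dx": -10, "dy": 0, "dz": 8, "wx": 0, "wy": 0, "wz": 0, "grip": -1},
    {"dx": 0, "dy": 0, "dz": 12, "wx": 0, "wy": 0, "wz": 0, "grip": -1},
    {"dx": 0, "dy": 0, "dz": 12, "wx": 0, "wy": 0, "wz": 0, "grip": -1},
    {"dx": 0, "dy": 0, "dz": 8, "wx": 0, "wy": 0, "wz": 0, "grip": -1},
    {"dx": 0, "dy": 0, "dz": 4, "wx": 0, "wy": 0, "wz": 0, "grip": -1},
    {"dx": 0, "dy": 0, "dz": 0, "wx": 0, "wy": 0, "wz": 0, "grip": -1},
    {"dx": 0, "dy": 0, "dz": 0, "wx": 0, "wy": 0, "wz": 0, "grip": 0.2},
    {"dx": 0, "dy": 0, "dz": 0, "wx": 0, "wy": 0, "wz": 0, "grip": 0.2},
    {"dx": 0, "dy": 0, "dz": 0, "wx": 0, "wy": 0, "wz": 0, "grip": 0.2},
  ],
)

```text
clock: 10.2
tcp_pos: [0.5472, 0.0775, 0.0974]
tool_rot: [0.75, -0.662, 0.003, 0.002]
contact_force: [0.7, 0.4, 0.3]
grip_width: 0.547
```

arm_command(
  moves=[
    {"dx": 0, "dy": 0, "dz": 0, "wx": 0, "wy": 0, "wz": 0, "grip": 0.5},
    {"dx": 0, "dy": 0, "dz": -15, "wx": 0, "wy": 0, "wz": 0, "grip": 0.5},
    {"dx": 0, "dy": 0, "dz": -30, "wx": 0, "wy": 0, "wz": 0, "grip": 0.5},
    {"dx": 0, "dy": 0, "dz": -40, "wx": 0, "wy": 0, "wz": 0, "grip": 0.2},
    {"dx": 0, "dy": 0, "dz": -40, "wx": 0, "wy": 0, "wz": 0, "grip": 0.2},
    {"dx": 0, "dy": 0, "dz": -40, "wx": 0, "wy": 0, "wz": 0, "grip": 0.2},
    {"dx": -20, "dy": 0, "dz": -30, "wx": 0, "wy": 0, "wz": 0, "grip": 0.2},
    {"dx": -30, "dy": -3, "dz": 0, "wx": 0, "wy": 0, "wz": 0, "grip": 0.2},
    {"dx": -30, "dy": -3, "dz": 0, "wx": 0, "wy": 0, "wz": 0, "grip": 0.2},
    {"dx": -30, "dy": -3, "dz": 0, "wx": 0, "wy": 0, "wz": 0, "grip": 0.2},
  ],
)

```text
clock: 11.03
tcp_pos: [0.5454, 0.1829, 0.3072]
tool_rot: [0.744, -0.668, 0.007, -0.001]
contact_force: [1.1, 0.2, -0.4]
grip_width: 0.597
```

```bash
python3 - <<'E'
from h import *
np.set_printoptions(precision=4,suppress=True)
s=bot.read_state();x=R.from_quat(s['tool_rot']).as_matrix();print(s['tcp_pos'],x,s['clock'],s['grip_width'])
p=bot.capture('wrist');c=cam(p,s);cv2.imwrite('pics/w5.png',p['image'])
for t,z in(('bin',0),('filler_mid',.06),('board',.01),('stand',0)):print(t,[(round(d['p'],2),d['point'],at_z(p,d['point'],c,z)) for d in bot.mark_of(p,t)[:3]])
E
```

```text
[0.5454 0.1829 0.3072] [[ 0.107  -0.9942  0.0113]
 [-0.9942 -0.1071 -0.0084]
 [ 0.0096 -0.0103 -0.9999]] 11.0333 0.5972554023966942
bin [(0.74, [384.8, 165.3], array([0.544 , 0.0795, 0.    ])), (0.19, [589.0, 157.2], array([ 0.5875, -0.2171,  0.    ]))]
filler_mid [(0.7, [395.5, 176.3], array([0.5423, 0.0784, 0.06  ]))]
board [(0.95, [249.9, 192.1], array([0.4853, 0.2731, 0.01  ])), (0.62, [129.6, 160.0], array([0.5152, 0.4446, 0.01  ]))]
stand [(0.73, [253.7, 188.4], array([0.4885, 0.2694, 0.    ]))]
```

View pics/w5.png

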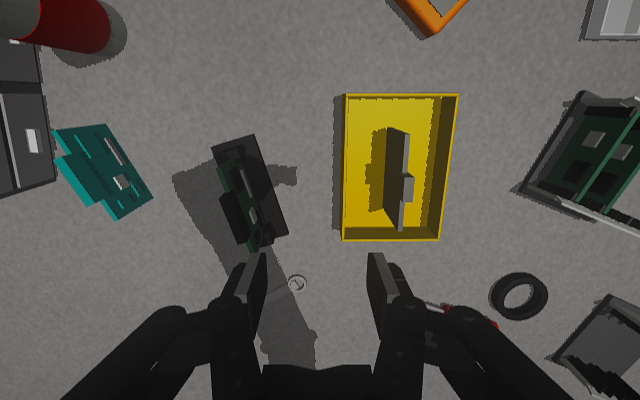

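The filler stands in the bin at (400,180), released. The green board is in its stand at (250,190), and the turquoise one at (105,170) is left alone. Next I go over the board.

arm_command(
  moves=[
    {"dx": -24, "dy": 12, "dz": 10, "wx": -0.6, "wy": -0.5, "wz": 0, "grip": 0},
    {"dx": -24, "dy": 12, "dz": 15, "wx": 0, "wy": 0, "wz": 0, "grip": 0},
    {"dx": -24, "dy": 12, "dz": 15, "wx": 0, "wy": 0, "wz": 0, "grip": 0},
    {"dx": -16, "dy": 8, "dz": 15, "wx": 0, "wy": 0, "wz": -5, "grip": 0},
    {"dx": 0, "dy": 0, "dz": 5, "wx": 0, "wy": 0, "wz": -6, "grip": 0},
    {"dx": 0, "dy": 0, "dz": 0, "wx": 0, "wy": 0, "wz": -6, "grip": 0},
    {"dx": 0, "dy": 0, "dz": 0, "wx": 0, "wy": 0, "wz": -2, "grip": 0},
    {"dx": 0, "dy": 0, "dz": 0, "wx": 0, "wy": 0, "wz": 0, "grip": 0},
    {"dx": 0, "dy": 0, "dz": 0, "wx": 0, "wy": 0, "wz": 0, "grip": 0},
    {"dx": 0, "dy": 0, "dz": 0, "wx": 0, "wy": 0, "wz": 0, "grip": 0},
  ],
)

```text
clock: 12.12
tcp_pos: [0.4947, 0.2493, 0.2402]
tool_rot: [0.841, -0.541, 0.001, 0.006]
contact_force: [-0.2, 0.3, 0.5]
grip_width: 0.499
```

```bash
python3 - <<'E'
from h import *
np.set_printoptions(precision=4,suppress=True)
s=bot.read_state();x=R.from_quat(s['tool_rot']).as_matrix();print(s['tcp_pos'],x,s['clock'],s['grip_width'])
import json;json.dump([list(map(float,s['tcp_pos'])),list(map(float,s['tool_rot']))],open('w6.json','w'))
p=bot.capture('wrist');c=cam(p,s);cv2.imwrite('pics/w6.png',p['image'])
for t,z in(('board',.01),('stand',0)):print(t,[(round(d['p'],2),d['point'],at_z(p,d['point'],c,z)) for d in bot.mark_of(p,t)[:3]],[d['extent'] for d in bot.spot_in(p,t)[:2]])
i=cv2.resize(p['image'][80:320,200:440],None,fx=2.5,fy=2.5,interpolation=cv2.INTER_CUBIC);cv2.imwrite('pics/w6c.png',i)
E
```

```text
[0.4947 0.2493 0.2402] [[ 0.4147 -0.9099 -0.0043]
 [-0.9099 -0.4147 -0.0114]
 [ 0.0086  0.0086 -0.9999]] 12.1167 0.4986355709802931
board [(0.88, [293.8, 166.1], array([0.4827, 0.2728, 0.01  ]))] [[76.3, 0.0, 97.2, 145.7], [280.3, 115.4, 21.7, 130.8]]
stand [(0.8, [296.2, 160.2], array([0.4885, 0.2726, 0.    ]))] [[270.1, 92.3, 55.4, 138.4]]
```

View pics/w6c.png

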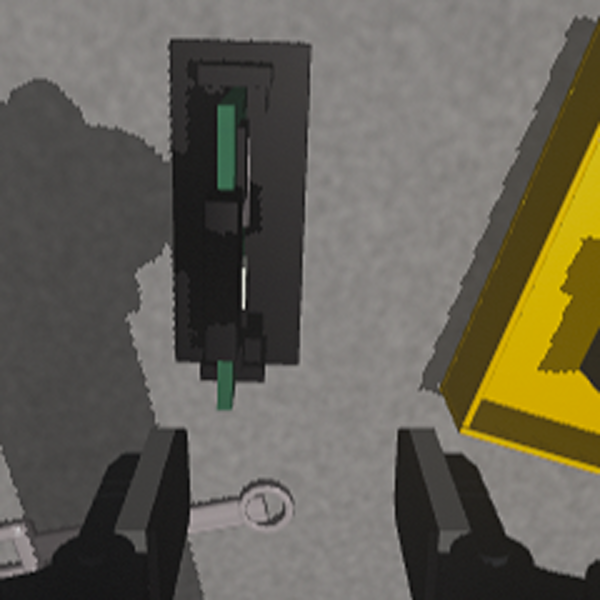

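The board's plate top runs from (291,122) to (290,243) in the full picture, and the tab lies between them.

```bash
python3 - <<'E'
from h import *
np.set_printoptions(precision=4,suppress=True)
s=bot.read_state();x=R.from_quat(s['tool_rot']).as_matrix()
p=bot.capture('wrist');c=cam(p,s);g=cv2.cvtColor(p['image'],cv2.COLOR_BGR2GRAY)
a=at_z(p,(290.8,121.6),c,.1);b=at_z(p,(290.2,243.2),c,.1);m=(a+b)/2
print(a,b,np.linalg.norm(a-b),m,np.degrees(np.arctan2(*(a-b)[1::-1])))
print('delta tool',x.T@(m-s['tcp_pos'])*1000,'align',x.T@(b-a)*1000,'zfix',x.T@[0,0,-1.])
for r in(160,185,205,215):print(r,g[r,274:304])
print(proj(p,m+[0,0,.02],c))
q=bot.capture('top');ct=cam(q)
print('top board',[(d['p'],d['point'],at_z(q,d['point'],ct,.01)) for d in bot.mark_of(q,'board')])
E
```

```text
[0.5394 0.2956 0.1   ] [0.4295 0.2493 0.1   ] 0.11928050087423292 [0.4844 0.2725 0.1   ] 22.799891097701533
delta tool [-25.2361  -1.2671 140.205 ] align [ -3.8716 119.214    0.9353] zfix [-0.0081 -0.0081  0.9999]
160 [25 26 28 26 26 25 26 25 27 23 27 28 28 28 28 27 27 25 28 25 25 25 25 25
 26 51 89 27 28 26]
185 [26 25 26 25 26 27 26 25 25 25 26 24 26 26 25 24 26 26 27 25 27 27 25 21
 63 80 44 46 45 45]
205 [37 39 31 26 27 26 26 26 27 26 27 27 28 26 27 27 27 28 26 27 26 28 23 27
 40 38 29 32 35 34]
215 [38 38 39 25 25 27 29 26 26 29 37 38 38 39 38 40 40 40 40 40 43 41 26 29
 25 34 32 33 34 34]
[288.8725 193.0584]
top board [(0.95, [170.6, 180.7], array([0.5107, 0.4565, 0.01  ]))]
```

arm_command(
  moves=[
    {"dx": -10, "dy": -1, "dz": 10, "wx": 0.5, "wy": -0.5, "wz": 1.9, "grip": 0},
    {"dx": -10, "dy": 0, "dz": 20, "wx": 0, "wy": 0, "wz": 0, "grip": 0},
    {"dx": -5, "dy": 0, "dz": 20, "wx": 0, "wy": 0, "wz": 0, "grip": 0},
    {"dx": 0, "dy": 0, "dz": 20, "wx": 0, "wy": 0, "wz": 0, "grip": 0},
    {"dx": 0, "dy": 0, "dz": 10, "wx": 0, "wy": 0, "wz": 0, "grip": 0},
    {"dx": 0, "dy": 0, "dz": 0, "wx": 0, "wy": 0, "wz": 0, "grip": 0},
    {"dx": 0, "dy": 0, "dz": 0, "wx": 0, "wy": 0, "wz": 0, "grip": 0},
    {"dx": 0, "dy": 0, "dz": 0, "wx": 0, "wy": 0, "wz": 0, "grip": 0},
    {"dx": 0, "dy": 0, "dz": 0, "wx": 0, "wy": 0, "wz": 0, "grip": 0},
    {"dx": 0, "dy": 0, "dz": 0, "wx": 0, "wy": 0, "wz": 0, "grip": 0},
  ],
)

```text
clock: 13.35
tcp_pos: [0.488, 0.2768, 0.1619]
tool_rot: [0.832, -0.555, 0.002, -0.004]
contact_force: [0.7, 0.1, -0.1]
grip_width: 0.497
```

```bash
cat > seg.py <<'E'
from h import *
np.set_printoptions(precision=4,suppress=True)
s=bot.read_state();x=R.from_quat(s['tool_rot']).as_matrix();print(s['tcp_pos'],s['clock'],s['grip_width'],'zfix',x.T@[0,0,-1.])
d=np.array([.4844,.2725,.093])-s['tcp_pos'];print('to board',x.T@d*1000)
p=bot.capture('wrist');c=cam(p,s);print('pred ends',proj(p,[.5394,.2956,.1],c),proj(p,[.4295,.2493,.1],c))
h=cv2.cvtColor(p['image'],cv2.COLOR_BGR2HSV);m=cv2.inRange(h,(50,60,60),(85,255,255))
for k in cv2.findContours(m,0,2)[0]:
    if cv2.contourArea(k)>25:print(cv2.boundingRect(k),cv2.minAreaRect(k))
E
python3 seg.py
```

```text
[0.488  0.2768 0.1619] 13.35 0.4965157276276967 zfix [0.0019 0.009  1.    ]
to board [ 2.6854  5.5685 68.847 ]
pred ends [321.2962 142.1588] [321.2099 297.6134]
(318, 278, 8, 20) ((321.5, 287.5), (19.0, 7.0), 90.0)
(318, 142, 10, 46) ((322.5, 164.5), (45.0, 9.0), 90.0)
```

arm_command(
  moves=[
    {"dx": 2.5, "dy": 3, "dz": 5, "wx": -0.5, "wy": 0, "wz": 0, "grip": 0},
    {"dx": 0, "dy": 3, "dz": 12, "wx": 0, "wy": 0, "wz": 0, "grip": 0},
    {"dx": 0, "dy": 0, "dz": 14, "wx": 0, "wy": 0, "wz": 0, "grip": 0},
    {"dx": 0, "dy": 0, "dz": 14, "wx": 0, "wy": 0, "wz": 0, "grip": 0},
    {"dx": 0, "dy": 0, "dz": 10, "wx": 0, "wy": 0, "wz": 0, "grip": 0},
    {"dx": 0, "dy": 0, "dz": 6, "wx": 0, "wy": 0, "wz": 0, "grip": 0},
    {"dx": 0, "dy": 0, "dz": 0, "wx": 0, "wy": 0, "wz": 0, "grip": 0},
    {"dx": 0, "dy": 0, "dz": 0, "wx": 0, "wy": 0, "wz": 0, "grip": 0},
    {"dx": 0, "dy": 0, "dz": 0, "wx": 0, "wy": 0, "wz": 0, "grip": 0},
    {"dx": 0, "dy": 0, "dz": 0, "wx": 0, "wy": 0, "wz": 0, "grip": 0},
  ],
)

```text
clock: 14.23
tcp_pos: [0.4864, 0.2717, 0.1017]
tool_rot: [0.831, -0.556, 0.001, -0.003]
contact_force: [0.0, 0.3, 0.7]
grip_width: 0.503
```

```bash
python3 seg.py
```

```text
[0.4864 0.2717 0.1017] 14.2333 0.5032700222371727 zfix [0.0018 0.0059 1.    ]
to board [-1.4388  1.5775  8.6543]
pred ends [314.0072 152.6354] [315.9052 355.2091]
(312, 339, 10, 17) ((316.5, 347.0), (16.0, 9.0), 90.0)
(310, 153, 13, 61) ((316.0, 183.0), (60.0, 12.0), 90.0)
```

arm_command(
  moves=[
    {"dx": -0.5, "dy": 1.5, "dz": 5, "wx": -0.3, "wy": 0, "wz": 0, "grip": 0},
    {"dx": 0, "dy": 0, "dz": 5, "wx": 0, "wy": 0, "wz": 0, "grip": 0},
    {"dx": 0, "dy": 0, "dz": 0, "wx": 0, "wy": 0, "wz": 0, "grip": 0},
    {"dx": 0, "dy": 0, "dz": 0, "wx": 0, "wy": 0, "wz": 0, "grip": 0},
    {"dx": 0, "dy": 0, "dz": 0, "wx": 0, "wy": 0, "wz": 0, "grip": -1},
    {"dx": 0, "dy": 0, "dz": 0, "wx": 0, "wy": 0, "wz": 0, "grip": -1},
    {"dx": 0, "dy": 0, "dz": 0, "wx": 0, "wy": 0, "wz": 0, "grip": -1},
    {"dx": 0, "dy": 0, "dz": 0, "wx": 0, "wy": 0, "wz": 0, "grip": -1},
    {"dx": 0, "dy": 0, "dz": 0, "wx": 0, "wy": 0, "wz": 0, "grip": -1},
    {"dx": 0, "dy": 0, "dz": 0, "wx": 0, "wy": 0, "wz": 0, "grip": -1},
  ],
  newtons=80,
)

```text
clock: 15.12
tcp_pos: [0.4856, 0.2722, 0.0921]
tool_rot: [0.831, -0.556, 0.0, -0.002]
contact_force: [-0.0, 0.1, 0.3]
grip_width: 0.128
```

```bash
python3 seg.py
```

```text
[0.4856 0.2722 0.0921] 15.1167 0.12780106257258614 zfix [0.0018 0.0029 1.    ]
to board [-0.7678  0.9695 -0.855 ]
pred ends [315.3667 155.2773] [317.0763 367.6716]
(312, 353, 11, 16) ((317.0, 360.5), (15.0, 10.0), 90.0)
(310, 156, 14, 64) ((316.5, 187.5), (63.0, 13.0), 90.0)
```

arm_command(
  moves=[
    {"dx": 0, "dy": 0, "dz": -5, "wx": 0, "wy": 0, "wz": 0, "grip": -1},
    {"dx": 0, "dy": 0, "dz": -8, "wx": 0, "wy": 0, "wz": 0, "grip": -1},
    {"dx": 0, "dy": 0, "dz": -10, "wx": 0, "wy": 0, "wz": 0, "grip": -1},
    {"dx": 0, "dy": 0, "dz": -12, "wx": 0, "wy": 0, "wz": 0, "grip": -1},
    {"dx": 0, "dy": 0, "dz": -16, "wx": 0, "wy": 0, "wz": 0, "grip": -1},
    {"dx": 0, "dy": 0, "dz": -20, "wx": 0, "wy": 0, "wz": 0, "grip": -1},
    {"dx": 0, "dy": 0, "dz": -20, "wx": 0, "wy": 0, "wz": 0, "grip": -1},
    {"dx": 0, "dy": 0, "dz": -20, "wx": 0, "wy": 0, "wz": 0, "grip": -1},
    {"dx": 0, "dy": 0, "dz": -15, "wx": 0, "wy": 0, "wz": 0, "grip": -1},
    {"dx": 0, "dy": 0, "dz": -10, "wx": 0, "wy": 0, "wz": 0, "grip": -1},
  ],
)

```text
clock: 16.0
tcp_pos: [0.4832, 0.2712, 0.2401]
tool_rot: [0.832, -0.555, -0.001, -0.001]
contact_force: [0.2, 0.2, -2.5]
grip_width: 0.124
```

arm_command(
  moves=[
    {"dx": 10, "dy": 2, "dz": 0, "wx": 0, "wy": 0, "wz": 0, "grip": -1},
    {"dx": 20, "dy": 5, "dz": 0, "wx": 0, "wy": 0, "wz": 0, "grip": -1},
    {"dx": 28, "dy": 7, "dz": 0, "wx": 0, "wy": 0, "wz": 0, "grip": -1},
    {"dx": 33, "dy": 8, "dz": 0, "wx": 0, "wy": 0, "wz": 0, "grip": -1},
    {"dx": 33, "dy": 8, "dz": 0, "wx": 0, "wy": 0, "wz": 0, "grip": -1},
    {"dx": 33, "dy": 8, "dz": 0, "wx": 0, "wy": 0, "wz": 0, "grip": -1},
    {"dx": 33, "dy": 8, "dz": 0, "wx": 0, "wy": 0, "wz": 0, "grip": -1},
    {"dx": 33, "dy": 8, "dz": 0, "wx": 0, "wy": 0, "wz": 0, "grip": -1},
    {"dx": 33, "dy": 8, "dz": 0, "wx": 0, "wy": 0, "wz": 0, "grip": -1},
    {"dx": 25, "dy": 6, "dz": 0, "wx": 0, "wy": 0, "wz": 0, "grip": -1},
  ],
)

```text
clock: 16.83
tcp_pos: [0.5268, -0.0242, 0.2404]
tool_rot: [0.835, -0.55, -0.001, -0.003]
contact_force: [0.9, -0.6, -2.6]
grip_width: 0.122
```

```bash
cat > slot.py <<'E'
from h import *
np.set_printoptions(precision=4,suppress=True)
s=bot.read_state();x=R.from_quat(s['tool_rot']).as_matrix();print(s['tcp_pos'],s['clock'],s['grip_width'],s['contact_force'],'zfix',x.T@[0,0,-1.])
print('to slot',x.T@(np.array([.572,-.257,.24])-s['tcp_pos'])*1000,'heading',np.degrees(np.arctan2(-x[1,1],-x[0,1])))
E
python3 slot.py
```

```text
[ 0.5268 -0.0242  0.2404] 16.8333 0.12230598951002422 [ 0.8906 -0.6331 -2.5526] zfix [0.0059 0.0039 1.    ]
to slot [231.6962  50.5789  -1.2193] heading 23.309565046404014
```

arm_command(
  moves=[
    {"dx": 27, "dy": 6, "dz": 0, "wx": 0, "wy": 0, "wz": 6, "grip": -1},
    {"dx": 28, "dy": 3, "dz": 0, "wx": 0, "wy": 0, "wz": 6, "grip": -1},
    {"dx": 28, "dy": 0, "dz": 0, "wx": 0, "wy": 0, "wz": 6, "grip": -1},
    {"dx": 28, "dy": -3, "dz": 0, "wx": 0, "wy": 0, "wz": 6, "grip": -1},
    {"dx": 27, "dy": -6, "dz": 0, "wx": 0, "wy": 0, "wz": 6, "grip": -1},
    {"dx": 25, "dy": -8, "dz": 0, "wx": 0, "wy": 0, "wz": 6, "grip": -1},
    {"dx": 15, "dy": -6, "dz": 0, "wx": 0, "wy": 0, "wz": 3, "grip": -1},
    {"dx": 8, "dy": -3, "dz": 0, "wx": 0, "wy": 0, "wz": 0, "grip": -1},
    {"dx": 0, "dy": 0, "dz": 0, "wx": 0, "wy": 0, "wz": 0, "grip": -1},
    {"dx": 0, "dy": 0, "dz": 0, "wx": 0, "wy": 0, "wz": 0, "grip": -1},
  ],
)

```text
clock: 17.67
tcp_pos: [0.5503, -0.2357, 0.2331]
tool_rot: [-0.587, 0.81, 0.005, -0.003]
contact_force: [-0.1, -0.3, -1.9]
grip_width: 0.124
```

```bash
python3 slot.py
```

```text
[ 0.5503 -0.2357  0.2331] 17.6667 0.12354375943653056 [-0.1265 -0.2624 -1.9234] zfix [ 0.0012 -0.0123  0.9999]
to slot [ 13.4304 -27.185   -7.2661] heading -18.168840789767987
```

arm_command(
  moves=[
    {"dx": 6, "dy": -12, "dz": 0, "wx": 0.7, "wy": 0, "wz": -2, "grip": -1},
    {"dx": 5, "dy": -10, "dz": 0, "wx": 0, "wy": 0, "wz": 0, "grip": -1},
    {"dx": 2, "dy": -6, "dz": 0, "wx": 0, "wy": 0, "wz": 0, "grip": -1},
    {"dx": 0, "dy": 0, "dz": 0, "wx": 0, "wy": 0, "wz": 0, "grip": -1},
    {"dx": 0, "dy": 0, "dz": 10, "wx": 0, "wy": 0, "wz": 0, "grip": -1},
    {"dx": 0, "dy": 0, "dz": 10, "wx": 0, "wy": 0, "wz": 0, "grip": -1},
    {"dx": 0, "dy": 0, "dz": 10, "wx": 0, "wy": 0, "wz": 0, "grip": -1},
    {"dx": 0, "dy": 0, "dz": 5, "wx": 0, "wy": 0, "wz": 0, "grip": -1},
    {"dx": 0, "dy": 0, "dz": 0, "wx": 0, "wy": 0, "wz": 0, "grip": -1},
    {"dx": 0, "dy": 0, "dz": 0, "wx": 0, "wy": 0, "wz": 0, "grip": -1},
  ],
)

```text
clock: 18.5
tcp_pos: [0.5736, -0.2454, 0.1923]
tool_rot: [-0.608, 0.794, 0.005, 0.001]
contact_force: [-0.1, 0.2, -1.3]
grip_width: 0.124
```

```bash
python3 slot.py; python3 - <<'E'
from h import *
p=bot.capture('wrist');s=bot.read_state();c=cam(p,s);cv2.imwrite('pics/w7.png',cv2.resize(p['image'][60:360,170:470],None,fx=2,fy=2,interpolation=cv2.INTER_CUBIC))
for t,z in(('cage',0),('cage_floor',.01)):print(t,[(round(d['p'],2),d['point'],at_z(p,d['point'],c,z)) for d in bot.mark_of(p,t)[:3]])
E
```

```text
[ 0.5736 -0.2454  0.1923] 18.5 0.12383552093297133 [-0.0967  0.164  -1.2933] zfix [ 0.0071 -0.0066  1.    ]
to slot [ 11.2607  -1.1873 -47.7554] heading -15.160790448141785
cage [(0.86, [289.1, 172.3], array([ 0.58236188, -0.21452354,  0.        ])), (0.67, [467.6, 353.4], array([ 2.75405028e-01, -3.76725263e-01, -5.55111512e-17]))]
cage_floor [(0.62, [286.7, 173.2], array([ 0.584258  , -0.21336444,  0.01      ]))]
```

View pics/w7.png

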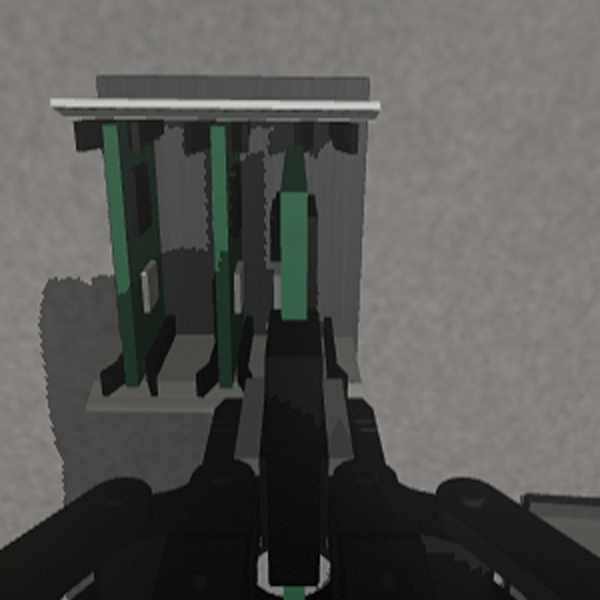

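The board (295,250 in the crop) is still left of the freed slot's mouth (~330,130) by about 11 mm, which agrees with the numbers. Correcting.

arm_command(
  moves=[
    {"dx": 4, "dy": -1, "dz": 0, "wx": 0.4, "wy": 0.4, "wz": 0.9, "grip": -1},
    {"dx": 4, "dy": -1, "dz": 0, "wx": 0, "wy": 0, "wz": 0, "grip": -1},
    {"dx": 3, "dy": 0, "dz": 0, "wx": 0, "wy": 0, "wz": 0, "grip": -1},
    {"dx": 0, "dy": 0, "dz": 3, "wx": 0, "wy": 0, "wz": 0, "grip": -1},
    {"dx": 0, "dy": 0, "dz": 3, "wx": 0, "wy": 0, "wz": 0, "grip": -1},
    {"dx": 0, "dy": 0, "dz": 3, "wx": 0, "wy": 0, "wz": 0, "grip": -1},
    {"dx": 0, "dy": 0, "dz": 0, "wx": 0, "wy": 0, "wz": 0, "grip": -1},
    {"dx": 0, "dy": 0, "dz": 0, "wx": 0, "wy": 0, "wz": 0, "grip": -1},
    {"dx": 0, "dy": 0, "dz": 0, "wx": 0, "wy": 0, "wz": 0, "grip": -1},
    {"dx": 0, "dy": 0, "dz": 0, "wx": 0, "wy": 0, "wz": 0, "grip": -1},
  ],
)

```text
clock: 19.48
tcp_pos: [0.5738, -0.2593, 0.1851]
tool_rot: [-0.6, 0.8, -0.003, 0.001]
contact_force: [0.2, -0.3, -1.7]
grip_width: 0.128
```

```bash
python3 slot.py; python3 - <<'E'
from h import *
p=bot.capture('wrist');s=bot.read_state();c=cam(p,s);x=c[1]
h=cv2.cvtColor(p['image'],cv2.COLOR_BGR2HSV);m=cv2.inRange(h,(50,60,60),(85,255,255))
for k in cv2.findContours(m,0,2)[0]:
    if cv2.contourArea(k)>25:print(cv2.boundingRect(k))
cv2.imwrite('pics/w8.png',cv2.resize(p['image'][60:360,170:470],None,fx=2,fy=2,interpolation=cv2.INTER_CUBIC))
# slot mouth centres projected at z=.08
C=np.array([.5835,-.2140,0]);u=np.array([.9608,-.2773,0]);v=np.array([.2773,.9608,0])
for a in(62,50,-50,-62):print(a,[proj(p,C+u*a/1000+v*b/1000+[0,0,.08],c).round() for b in(-53.5,-44,-34.5,0,44)])
E
```

```text
[ 0.5738 -0.2593  0.1851] 19.4833 0.12766199955192492 [ 0.1723 -0.262  -1.6838] zfix [-0.0014  0.0061  1.    ]
to slot [ -1.647    2.0046 -54.9263] heading -16.253339419397367
(312, 353, 10, 15)
(310, 155, 14, 65)
(200, 132, 18, 87)
(255, 131, 12, 71)
62 [array([326., 128.]), array([314., 128.]), array([302., 128.]), array([257., 128.]), array([201., 129.])]
50 [array([326., 144.]), array([314., 144.]), array([302., 144.]), array([258., 144.]), array([203., 144.])]
-50 [array([325., 256.]), array([315., 256.]), array([304., 256.]), array([265., 257.]), array([216., 257.])]
-62 [array([325., 268.]), array([315., 268.]), array([304., 268.]), array([266., 268.]), array([217., 268.])]
```

View pics/w8.png

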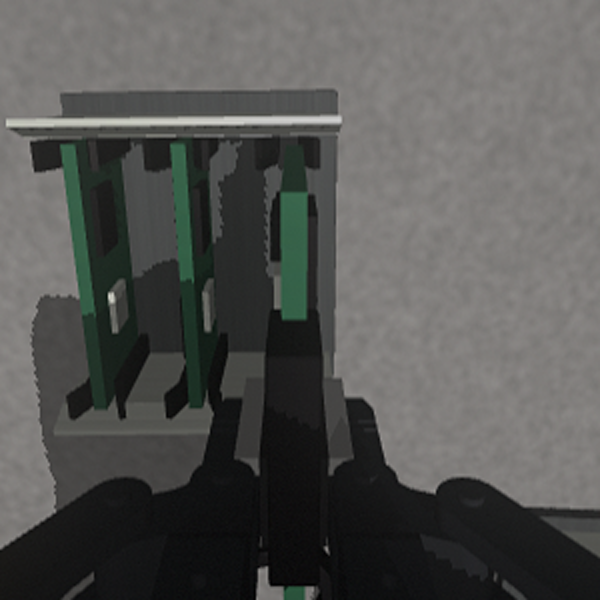

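The mouth's far end is centred at about crop column 288 and the board at 293, roughly 2 mm to the left. I'll make a small correction and lower to the mouth.

arm_command(
  moves=[
    {"dx": -2, "dy": 1.5, "dz": 0, "wx": -0.3, "wy": 0, "wz": 0, "grip": -1},
    {"dx": 0, "dy": 0, "dz": 0, "wx": 0, "wy": 0, "wz": 0, "grip": -1},
    {"dx": 0, "dy": 0, "dz": 4, "wx": 0, "wy": 0, "wz": 0, "grip": -1},
    {"dx": 0, "dy": 0, "dz": 4, "wx": 0, "wy": 0, "wz": 0, "grip": -1},
    {"dx": 0, "dy": 0, "dz": 4, "wx": 0, "wy": 0, "wz": 0, "grip": -1},
    {"dx": 0, "dy": 0, "dz": 4, "wx": 0, "wy": 0, "wz": 0, "grip": -1},
    {"dx": 0, "dy": 0, "dz": 4, "wx": 0, "wy": 0, "wz": 0, "grip": -1},
    {"dx": 0, "dy": 0, "dz": 0, "wx": 0, "wy": 0, "wz": 0, "grip": -1},
    {"dx": 0, "dy": 0, "dz": 0, "wx": 0, "wy": 0, "wz": 0, "grip": -1},
    {"dx": 0, "dy": 0, "dz": 0, "wx": 0, "wy": 0, "wz": 0, "grip": -1},
  ],
)

```text
clock: 20.37
tcp_pos: [0.5726, -0.2563, 0.1624]
tool_rot: [-0.6, 0.8, -0.0, -0.001]
contact_force: [0.4, -0.5, -1.4]
grip_width: 0.126
```

```bash
sed -i 's/.572,-.257,/.5715,-.2567,/' slot.py; python3 slot.py
```

```text
[ 0.5726 -0.2563  0.1624] 20.3667 0.12585877405684026 [ 0.4491 -0.5273 -1.4245] zfix [-0.0012 -0.0006  1.    ]
to slot [  0.8023   1.0271 -77.6438] heading -16.222734934384963
```

arm_command(
  moves=[
    {"dx": 0.5, "dy": 0, "dz": 4, "wx": 0, "wy": 0, "wz": 0, "grip": -1},
    {"dx": 0, "dy": 0, "dz": 4, "wx": 0, "wy": 0, "wz": 0, "grip": -1},
    {"dx": 0, "dy": 0, "dz": 4, "wx": 0, "wy": 0, "wz": 0, "grip": -1},
    {"dx": 0, "dy": 0, "dz": 4, "wx": 0, "wy": 0, "wz": 0, "grip": -1},
    {"dx": 0, "dy": 0, "dz": 4, "wx": 0, "wy": 0, "wz": 0, "grip": -1},
    {"dx": 0, "dy": 0, "dz": 4, "wx": 0, "wy": 0, "wz": 0, "grip": -1},
    {"dx": 0, "dy": 0, "dz": 4, "wx": 0, "wy": 0, "wz": 0, "grip": -1},
    {"dx": 0, "dy": 0, "dz": 4, "wx": 0, "wy": 0, "wz": 0, "grip": -1},
    {"dx": 0, "dy": 0, "dz": 0, "wx": 0, "wy": 0, "wz": 0, "grip": -1},
    {"dx": 0, "dy": 0, "dz": 0, "wx": 0, "wy": 0, "wz": 0, "grip": -1},
  ],
)

```text
clock: 21.2
tcp_pos: [0.5725, -0.257, 0.1268]
tool_rot: [-0.6, 0.8, -0.0, -0.001]
contact_force: [0.1, 1.0, -2.4]
grip_width: 0.126
```

```bash
python3 slot.py
```

```text
[ 0.5725 -0.257   0.1268] 21.2 0.12583724215548978 [ 0.118   0.9566 -2.4345] zfix [-0.0012 -0.0005  1.    ]
to slot [   0.1811    1.1228 -113.2272] heading -16.227981311484452
```

The lower edge is now at about z 45 mm, in the channels and nearly force-free. Continuing down.

arm_command(
  moves=[
    {"dx": 0, "dy": 0, "dz": 4, "wx": 0, "wy": 0, "wz": 0, "grip": -1},
    {"dx": 0, "dy": 0, "dz": 4, "wx": 0, "wy": 0, "wz": 0, "grip": -1},
    {"dx": 0, "dy": 0, "dz": 4, "wx": 0, "wy": 0, "wz": 0, "grip": -1},
    {"dx": 0, "dy": 0, "dz": 4, "wx": 0, "wy": 0, "wz": 0, "grip": -1},
    {"dx": 0, "dy": 0, "dz": 4, "wx": 0, "wy": 0, "wz": 0, "grip": -1},
    {"dx": 0, "dy": 0, "dz": 4, "wx": 0, "wy": 0, "wz": 0, "grip": -1},
    {"dx": 0, "dy": 0, "dz": 4, "wx": 0, "wy": 0, "wz": 0, "grip": -1},
    {"dx": 0, "dy": 0, "dz": 3, "wx": 0, "wy": 0, "wz": 0, "grip": -1},
    {"dx": 0, "dy": 0, "dz": 1, "wx": 0, "wy": 0, "wz": 0, "grip": -1},
    {"dx": 0, "dy": 0, "dz": 0, "wx": 0, "wy": 0, "wz": 0, "grip": -1},
  ],
)

```text
clock: 22.03
tcp_pos: [0.5729, -0.2572, 0.0922]
tool_rot: [-0.6, 0.8, -0.0, -0.0]
contact_force: [-0.8, -0.1, 1.5]
grip_width: 0.125
```

The upward force and z = 92 mm, the same as at grasp, say the board is seated. Releasing.

arm_command(
  moves=[
    {"dx": 0, "dy": 0, "dz": 0, "wx": 0, "wy": 0, "wz": 0, "grip": -0.4},
    {"dx": 0, "dy": 0, "dz": 0, "wx": 0, "wy": 0, "wz": 0, "grip": -0.1},
    {"dx": 0, "dy": 0, "dz": 0, "wx": 0, "wy": 0, "wz": 0, "grip": -0.1},
    {"dx": 0, "dy": 0, "dz": 0, "wx": 0, "wy": 0, "wz": 0, "grip": -0.1},
    {"dx": 0, "dy": 0, "dz": -5, "wx": 0, "wy": 0, "wz": 0, "grip": -0.1},
    {"dx": 0, "dy": 0, "dz": -15, "wx": 0, "wy": 0, "wz": 0, "grip": -0.1},
    {"dx": 0, "dy": 0, "dz": -25, "wx": 0, "wy": 0, "wz": 0, "grip": -0.1},
    {"dx": 0, "dy": 0, "dz": -30, "wx": 0, "wy": 0, "wz": 0, "grip": -0.1},
    {"dx": 0, "dy": 0, "dz": -30, "wx": 0, "wy": 0, "wz": 0, "grip": -0.1},
    {"dx": 0, "dy": 0, "dz": -20, "wx": 0, "wy": 0, "wz": 0, "grip": -0.1},
  ],
)

```text
clock: 22.87
tcp_pos: [0.5705, -0.256, 0.2189]
tool_rot: [-0.6, 0.8, 0.003, -0.003]
contact_force: [0.4, -0.2, 1.0]
grip_width: 0.455
```

```bash
python3 - <<'E'
from h import *
np.set_printoptions(precision=4,suppress=True)
s=bot.read_state();print(s['tcp_pos'],s['clock'],s['contact_force'])
p=bot.capture('wrist');c=cam(p,s);cv2.imwrite('pics/w9.png',cv2.resize(p['image'][60:340,100:440],None,fx=2,fy=2))
for t,z in(('board',.01),('card_a',.01),('cage_floor',.01)):print(t,[(round(d['p'],2),d['point'],at_z(p,d['point'],c,z)) for d in bot.mark_of(p,t)[:3]])
C=np.array([.5835,-.2140,0]);u=np.array([.9608,-.2773,0]);v=np.array([.2773,.9608,0])
for a in(60,-60):print('pred plate end',proj(p,C+u*a/1000-v*.044+[0,0,.1],c))
h=cv2.cvtColor(p['image'],cv2.COLOR_BGR2HSV);m=cv2.inRange(h,(50,60,60),(85,255,255))
print([cv2.boundingRect(k) for k in cv2.findContours(m,0,2)[0] if cv2.contourArea(k)>25])
q=bot.capture('top');ct=cam(q)
for t,z in(('bin',0),('filler_mid',.06)):print(t,[(round(d['p'],2),at_z(q,d['point'],ct,z)) for d in bot.mark_of(q,t)[:2]])
E
```

```text
[ 0.5705 -0.256   0.2189] 22.8667 [ 0.3724 -0.1647  1.0115]
board [(0.97, [316.6, 166.4], array([ 0.5736, -0.2565,  0.01  ]))]
card_a [(0.69, [278.1, 168.1], array([ 0.584 , -0.2134,  0.01  ])), (0.56, [240.3, 166.4], array([ 0.598 , -0.1723,  0.01  ]))]
cage_floor [(0.67, [280.1, 170.4], array([ 0.5808, -0.2147,  0.01  ])), (0.5, [280.2, 164.5], array([ 0.5874, -0.217 ,  0.01  ]))]
pred plate end [317.009  122.1571]
pred plate end [317.1611 252.9293]
[(314, 233, 7, 20), (314, 122, 7, 37), (215, 121, 16, 84), (265, 120, 10, 73)]
bin [(0.91, array([0.5347, 0.0781, 0.    ]))]
filler_mid []
```

View pics/w9.png

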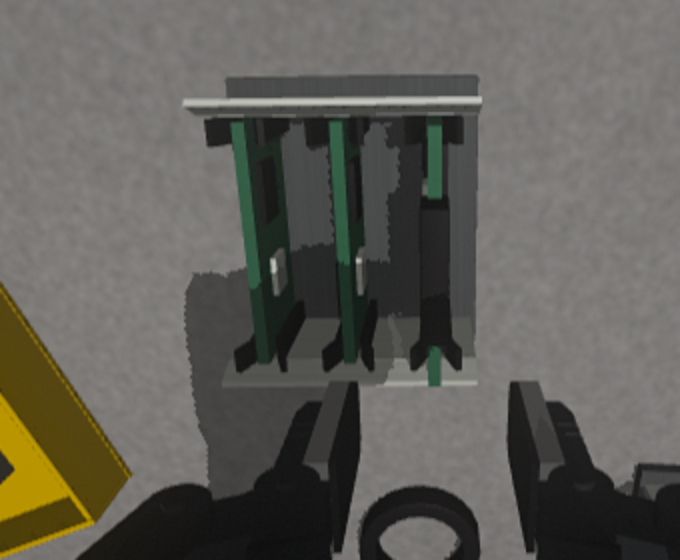

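The board sits upright in the freed slot at crop (433,250), with its plate ends within 1 px of the fully-down prediction. The low boards are in place at (255,245) and (345,240). Handing in.

```bash
python3 -c "
from station import bot
print(bot.job_done())"
```

```text
the job is handed in; nothing more can be done
None
```

I pulled the grey filler out of the leftmost cage and stood it, released, in the yellow bin. I then lowered the green board from the black stand into the freed slot and let it go; the job was handed in at about 23 s.

**Board:** in the last wrist view its plate ends were within about 1 px of the fully-seated prediction. It bottomed out with the tool at the same height as at the grasp (92 mm), with a slight upward force on the tool.

**Low boards:** both were still in place, within about 2 mm of my first readings.

**Filler:** the wrist view right after release showed it standing in the bin. The final top-view check did not detect it, so that last confirmation is missing. The top-view bin centre differed by about 1 cm in x from the wrist reading.

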